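# Switch on the booth fan at its lever-lock toggle

## Robot

A 7-joint arm with a two-finger parallel gripper is mounted at the origin on a cart in front of the work surface, level with it; the furniture and walls round the work are solid. World frame = base frame: x ahead of the robot, y to its left, z up, the work surface at z = 0. Lengths are in mm, angles in degrees, forces in N, time in s.
With the tool pointing down it reaches from about 400 to 900 mm from the base axis. Payload 5.6 kg.
Tool frame: the origin (TCP) lies at the very end of the fingers, on their centre line; the grasp point (between the pads) lies 19 mm behind it; z points along the fingers, y is the line along which they close (so a half turn about z gives the same grasp; the last joint's range is limited). The gripper opens to 92 mm and grips with 3 to 60 N. Pads are 20 mm wide; open, the fingers measure 128 mm over their backs; the gripper's body (75 mm by 189 mm) begins 69 mm behind the grasp point.
Start: joints at [63.999, 26.786, -0.665, 91.828, 0.344, 61.387, -3.226], TCP at [259.534, -595.946, 214.592] pointing down, gripper open.
Joint ranges: [-144.91, 144.91], [-17.63, 115.5], [-89.93, 88.59], [15.96, 139.68], [-74.01, 254.01], [8.47, 105.57], [-167.45, 167.45]. Speed limits (degrees/s): [147.25, 147.25, 180, 180, 180, 180, 180].

## Interface

Orientations are given as a 3x3 rotation matrix whose columns are the frame's x, y, z axes.
In Python, from bench import read_state, vision, ticket gives the robot as it stands.
- The arm moves only by the shell command python3 -m crank 'ROWS' [OPENING] [FORCE]. ROWS is JSON, a list of rows, each an object with "offset": the shift along the tool's x, y, z in cm, a list of three; "roll": the turn about the tool's z in degrees. In form: [{"offset": [x, y, z], "roll": roll}, ...]. A call has 1 to 10 rows; each row is the pose to reach, as a shift and turn from the pose commanded when the call began, along the tool's axes at that moment; what a row does not reach only later rows make up. A row lasts 1/12 s, in which the tool goes at most 41.7 mm and 7.16 degrees, less where a joint would pass 70% of its speed; a pose out of reach is approached as far as the arm can. A call with a gripper value outside its range is refused whole. OPENING is the closure in counts, from 0 (fully open) to 255 (shut), set as the call begins (- or left out, the last holds). The fingers move at their own pace and stop on an object; FORCE is the grip in N (left out, the last holds). Time passes only in rows, so rows that repeat a pose let the fingers close. It gives the time, the measured TCP pose, the force and the opening at its end, in the units of the state.
- read_state(): the state, without advancing time (a new reading comes with each control period).
- vision.snapshot(name): name is "side" or "top"; returns a dict with "image" (420x560x3 uint8, red, green, blue), "fx", "fy", "cx", "cy" (pixels), "R" (3x3) and "t" (3): a world point X has camera coordinates R X + t. Camera axes: x right, y down, z forward; pixel columns grow to the right and rows downward; lengths in mm; the calibration is good to about 2 mm. A picture is of the moment at which its call begins. There is no depth.
- ticket.sign_off(): hands the job in, once; it reports no verdict.
Trained networks look in a picture, given as the dict that the camera call returned (one of the last four; its "shot" number tells which), for a name from the list of things; names that differ only in an ending like _2 or _b are one class to them, and where a whole thing is asked for, a point or a joint stands for the part that bears it (a point fixed in the world has none). Each returns a list of dicts, best first, with "p" (0 to 1); they miss things now and then, are a little off and sometimes report something else, mostly with a low value. They report only what shows in the picture. A call takes as long as a camera call.
- vision.find_in(picture, target): "rect" ([left, top, width, height] in pixels, round what is visible of it).
The state is a dict: "time": time; "joint_positions": joint angles; "qd": joint speeds; "effort": joint torques, N m; "position": TCP position; "eef_rot": TCP orientation; "wrist_force": force on the tool from outside, world axes, zero at the start; "wrist_torque": the same for the moment, N m; "opening": opening from 0.0 (shut) to 1.0 (fully open).
Only numpy, scipy, OpenCV 4.12 (cv2) and the standard library are available. Lean on these libraries where they do the work, as an engineer would, in place of code of your own. Each camera call takes 0.05 s, during which the arm holds its last target. There are 200 camera calls.

## Task

Switch on the spray-booth fan: its bench switch box is the one whose toggle lever ends in a round ball. Lift the locking collar up the lever, swing the lever over from the robot's side to the far side while the collar is up, and let go so that the collar drops home and locks it there. Leave the other toggle, with the flat paddle end (the kiln), as it is.

Things in the scene. Friction and masses are not known exactly. Their poses are not given: they have to be found in the camera images.
- fan_collar_grip (a point): Centre of the grooved metal locking collar (sleeve, 26 mm diameter, 26 mm long) on the lever with a black ball end (20 mm). z: up along the lever; y: level hinge axis, to the left; x: the way the lever swings. The hinge pivot lies 57 mm down z when the collar is down. Grip from above, fingers either side along y; the collar can turn between the pads.
- fan_lever (a joint): Swing of the ball-ended lever, rad: 0 = leaning 24 deg to the robot's side (off), 0.838 = 24 deg to the far side (on). Stays where left; locked at either end while the collar is down. Pivot fixed 50 mm above the table in a grey box 100 x 74 mm, top 62 mm high, yaw within 20 deg; ball's top 108 mm from the pivot; steel gate under the collar 21 mm wide along y.
- fan_collar (a joint): Lift of that collar along its lever, m: 0 = down (locked), 0.018 = fully up (stop). A spring pulls it down with 3 to 4 N. The lever swings only with the collar raised more than 0.008 all the way over, so 0.012 to 0.016 is a good lift, kept while the collar follows an arc about the pivot (57 mm plus the lift).
- kiln_lever (a joint): Swing of the other toggle's lever, rad, 0 = leaning to the robot's side, 0.838 = far side. Same box and collar, but the lever ends in a flat black paddle 26 mm wide and 7 mm thick. To be left alone. Either box may be the left or the right one.

How it is judged:
By the outcome, as a careful person would: the job done as asked, in the order asked, and still so for the second after the job is handed in, with the robot touching nothing.
It also fails if it takes over 35 s, if anything falls off the work surface, if the arm or the gripper's body presses on something with over 40 N, if the wrist force passes 120 N, or if a joint passes its speed limit or range.

## Working session

There is one attempt and no reset: what is moved stays moved. The work goes in short steps, Python scripts to look and compute and a shell command to move; the robot and the scene stay as the last step left them, time stands still between calls to the robot, and variables do not carry over. Pictures are saved under pics/ and viewed, on a budget of 10 in all, crops included, one or two more only if the job needs it, and the job is handed in when it is done.

```bash
mkdir -p pics; ls
python3 - <<'E'
from bench import read_state, vision
import cv2,numpy as np
s=read_state();print(s["time"],s["position"],np.round(s["eef_rot"],3).tolist(),s["opening"])
ims=[]
for n in("top","side"):
    p=vision.snapshot(n);ims.append(p["image"])
    print(n,p["fx"],p["cx"],p["cy"],np.round(p["R"],4).tolist(),np.round(p["t"],1).tolist(),"cam",-np.array(p["R"]).T@np.array(p["t"]))
    for t in("fan_collar_grip","fan_lever","fan_collar","kiln_lever"):
        print(t,[(d["rect"],round(d["p"],2)) for d in vision.find_in(p,t)][:3])
    cv2.imwrite(f"pics/{n}0.png",cv2.resize(p["image"][...,::-1],None,fx=1.42,fy=1.42,interpolation=cv2.INTER_CUBIC))
E
```

```text
pics
0.0 [ 259.26351583 -595.42922399  213.65031711] [[0.917, 0.399, -0.001], [0.399, -0.917, 0.002], [-0.0, -0.002, -1.0]] 1.000606334817869
top 496.5712165757881 290.36057864681817 208.71843728405534 [[-0.0009, -0.9998, -0.0222], [-0.9834, 0.0049, -0.1814], [0.1815, 0.0216, -0.9832]] [202.4, 514.0, 1077.4] cam [ 310.17435994  176.4748952  1157.00872194]
fan_collar_grip []
fan_lever [([204.5, 214.7, 17.2, 20.3], 0.51)]
fan_collar []
kiln_lever [([353.7, 231.7, 11.3, 13.8], 0.45)]
side 499.30919141331907 277.29026627068293 195.1373122097007 [[-0.9497, -0.3129, 0.0147], [-0.1529, 0.4222, -0.8935], [0.2734, -0.8508, -0.4488]] [534.2, 97.3, 1037.2] cam [ 238.59942893 1008.50001559  544.62805366]
fan_collar_grip [([252.8, 239.4, 19.5, 22.9], 0.65)]
fan_lever [([252.7, 227.2, 24.9, 39.0], 0.72)]
fan_collar [([253.4, 241.0, 20.4, 18.8], 0.63)]
kiln_lever [([316.6, 157.7, 17.3, 30.5], 0.56)]
```

View pics/top0.png

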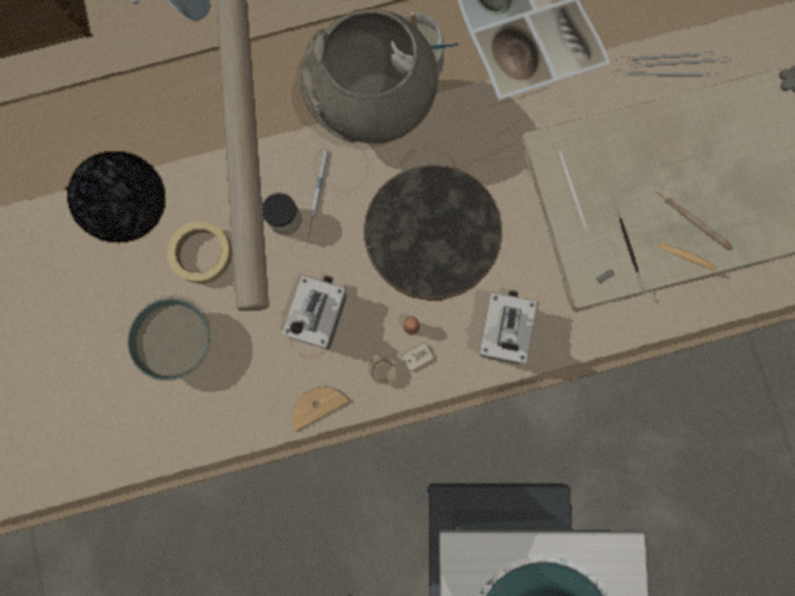

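View pics/side0.png

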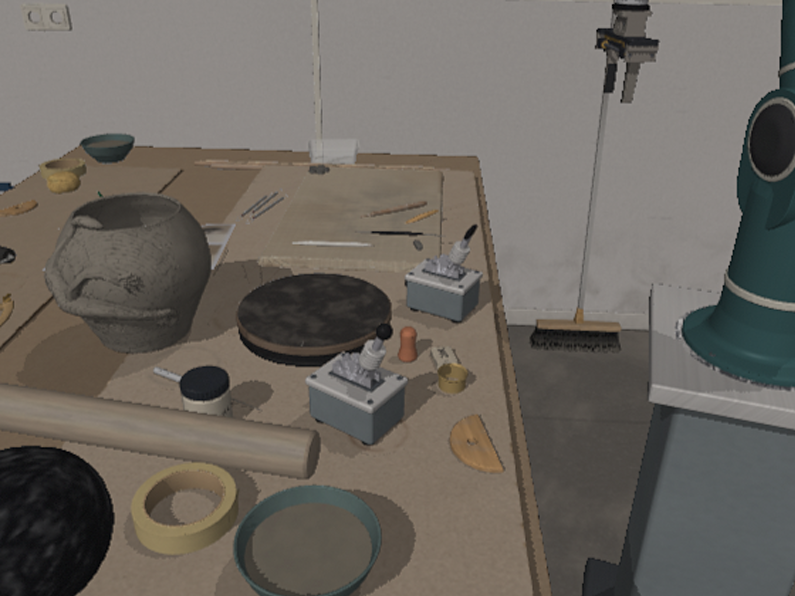

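The fan (ball end) is the left box in the top view: ball near (296,327) in the top picture, (384,331) in the side one. The kiln paddle is on the right box. I'll take an enlarged crop to measure.

```bash
cat > h.py <<'E'
import numpy as np
from bench import read_state, vision
def ray(p,u,v):
    R=np.array(p["R"]);t=np.array(p["t"])
    return -R.T@t, R.T@np.array([(u-p["cx"])/p["fx"],(v-p["cy"])/p["fy"],1])
def at_z(p,u,v,z):
    c,d=ray(p,u,v); return c+d*(z-c[2])/d[2]
def tri(obs):
    A=np.zeros((3,3));b=np.zeros(3)
    for p,u,v in obs:
        c,d=ray(p,u,v);d=d/np.linalg.norm(d);M=np.eye(3)-np.outer(d,d);A+=M;b+=M@c
    return np.linalg.solve(A,b)
def proj(p,X):
    x=np.array(p["R"])@X+np.array(p["t"]);return p["fx"]*x[0]/x[2]+p["cx"],p["fy"]*x[1]/x[2]+p["cy"]
E
python3 - <<'E'
from h import *
import cv2,pickle
T=vision.snapshot("top");S=vision.snapshot("side")
pickle.dump((T,S),open("shots.pkl","wb"))
a=cv2.resize(T["image"][185:257,190:255],None,fx=8,fy=8,interpolation=cv2.INTER_CUBIC)[:,:400+120]
b=cv2.resize(S["image"][215:315,210:290],None,fx=5,fy=5,interpolation=cv2.INTER_CUBIC)[:576,:]
a=a[:576]; a=a[:, :400] if False else a
h=max(a.shape[0],b.shape[0]);c=np.zeros((h,a.shape[1]+b.shape[1],3),np.uint8)
c[:a.shape[0],:a.shape[1]]=a;c[:b.shape[0],a.shape[1]:]=b
c=c[:,:];s=min(1,800/c.shape[1]);print(c.shape,s)
cv2.imwrite("pics/crop1.png",cv2.resize(c,None,fx=s,fy=s)[...,::-1])
E
```

```text
(576, 920, 3) 0.8695652173913043
```

View pics/crop1.png

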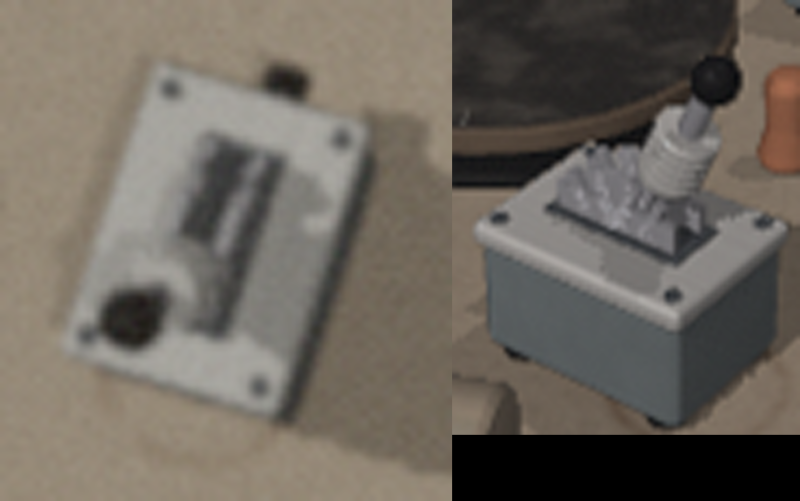

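The crop shows the ball-ended box. In the top part the corners are at (152,65), (370,125), (285,420) and (65,350), and the ball is at (131,318). In the side part the ball is at (717,80) and the collar at about (680,152).

Run:
```python
from h import *
import pickle
from scipy.optimize import least_squares
T,S=pickle.load(open("shots.pkl","rb"))
ft=lambda q:(T,q[0]/6.957+190-.4,q[1]/6.957+185-.4)
fs=lambda q:(S,(q[0]-452)/4.348+210-.4,q[1]/4.348+215-.4)
cs=[at_z(*ft(q),62) for q in((152,65),(370,125),(285,420),(65,350))]
print(np.round(cs,1),"c",np.mean(cs,0)); print([round(np.linalg.norm(cs[i]-cs[i-1]),1) for i in range(4)])
sc=[tri([ft(a),fs(b)]) for a,b in zip(((170,88),(341,138),(260,386),(87,335)),((590,150),(764,220),(673,295),(499,217)))]
# side order unknown: try rotations
for k in range(4):
    o=[((590,150),(764,220),(673,295),(499,217))[(i+k)%4] for i in range(4)]
    sc=[tri([ft(a),fs(b)]) for a,b in zip(((170,88),(341,138),(260,386),(87,335)),o)]
    print(k,np.round(np.array(sc)[:,2]),np.round(np.mean(sc,0),1))
ball=tri([ft((131,318)),fs((717,80))]);col=[at_z(*fs((680,152)),102)]
print("ball",ball,"col side",col)
print(np.degrees([np.arctan2(*(cs[i]-cs[j])[[1,0]]) for i,j in((0,3),(1,2))]), np.degrees([np.arctan2(*(cs[i]-cs[j])[[1,0]])-np.pi/2 for i,j in((0,1),(3,2))]))
def pt(p,r):  # r along lever, off state
    a=np.radians(24);return np.array([p[0]-r*np.sin(a)*np.cos(p[2]),p[1]-r*np.sin(a)*np.sin(p[2]),50+r*np.cos(a)])
def res(p):
    c,s=np.cos(p[2]),np.sin(p[2]);o=[]
    for q,(u,v) in zip(((152,65),(370,125),(285,420),(65,350)),((50,37),(50,-37),(-50,-37),(-50,37))):
        o+=list(np.array(proj(T,[p[0]+c*u-s*v,p[1]+s*u+c*v,62]))-ft(q)[1:])
    for f,q,r in((ft,(131,318),98),(fs,(717,80),98),(fs,(680,152),57)):
        m=f(q);o+=list(np.array(proj(m[0],pt(p,r)))-m[1:])
    return o
r=least_squares(res,[np.mean(cs,0)[0],np.mean(cs,0)[1],-.2])
p=r.x;print("pivot",p[:2],np.degrees(p[2]),np.round(r.fun,1).reshape(-1,2).tolist());print("grip",pt(p,57),"ball",pt(p,98))
```

```text
[[547.2 379.2  62. ]
 [526.9 307.8  62. ]
 [431.1 333.4  62. ]
 [453.9 404.6  62. ]] c [489.76877179 356.23400752  62.        ]
[np.float64(96.7), np.float64(74.2), np.float64(99.1), np.float64(74.8)]
0 [95. 45. 26. 87.] [489.9 358.   63.4]
1 [ 83.   2.  56. 115.] [490.5 358.7  64.1]
2 [43. 27. 86. 97.] [492.3 358.3  63. ]
3 [62. 62. 63. 62.] [491.7 357.6  62.2]
ball [453.7335523  369.17656006 139.0039866 ] col side [array([469.97939627, 364.61875478, 102.        ])]
[-15.22116233 -14.9627558 ] [-15.84623493 -17.72172316]
pivot [491.16245374 357.14140166] -16.302447246593015 [[0.3, -1.0], [0.1, -0.8], [-1.0, -0.7], [-0.9, 0.1], [0.3, 0.2], [0.9, -0.4], [0.8, -0.2]]
grip [468.91061668 363.64932589 102.07209109] ball [452.90490933 368.33046438 139.52745485]
```

Screw triangulation puts the box top at z = 62, as it should be, with its centre at (491.7, 357.6). Yaw is about -16°, and the off-position grip point is about (469, 364, 102). I'll move off now via a point that stays clear of the base.

```bash
python3 -m crank '[{"offset":[3,-2,-0.2],"roll":4},{"offset":[6.5,-5,-0.5],"roll":8},{"offset":[10,-7.5,-0.8],"roll":12},{"offset":[13.5,-10,-1],"roll":16},{"offset":[17,-12.5,-1.2],"roll":20},{"offset":[20.4,-15,-1.4],"roll":24},{"offset":[23.8,-17.5,-1.6],"roll":28},{"offset":[27.2,-20,-1.6],"roll":32},{"offset":[30.6,-22.5,-1.6],"roll":36},{"offset":[33.9,-25.1,-1.6],"roll":39.5}]' 0 20
cat > to.py <<'E'
import sys
from h import *
s=read_state();R=np.array(s["eef_rot"]);p=np.array(s["position"])
print("t",s["time"],"pos",p.round(1),"yaw",np.degrees(np.arctan2(R[1,0],R[0,0])).round(2),"F",np.round(s["wrist_force"],1),"open",round(s["opening"],3))
for a in sys.argv[1:]:
    print(a,"-> offset cm",(R.T@(np.array(eval(a))-p)/10).round(2))
E
python3 to.py 469,364,200 469,364,83
```

```text
time: 1.43
position: [465.6, -238.6, 231.1]
eef_rot: [[0.96, -0.278, 0.001], [-0.278, -0.96, -0.001], [0.001, 0.0, -1.0]]
wrist_force: [0.8, -0.5, 0.3]
opening: 0.997
t 1.4333 pos [ 465.6 -238.6  231.1] yaw -16.17 F [ 0.8 -0.5  0.3] open 0.997
469,364,200 -> offset cm [-16.46 -57.97   3.07]
469,364,83 -> offset cm [-16.47 -57.98  14.77]
```

```bash
python3 -m crank '[{"offset":[-1.1,-4,0],"roll":0},{"offset":[-2.2,-7.8,0],"roll":0},{"offset":[-3.3,-11.6,0],"roll":0},{"offset":[-4.4,-15.4,0],"roll":0},{"offset":[-5.5,-19.3,0],"roll":0},{"offset":[-6.6,-23.2,0],"roll":0},{"offset":[-7.7,-27.1,0],"roll":0},{"offset":[-8.8,-31,0],"roll":0},{"offset":[-9.9,-34.9,0],"roll":0},{"offset":[-11,-38.8,0],"roll":0}]'; python3 to.py 469,364,180
```

```text
time: 2.27
position: [465.5, 164.8, 231.0]
eef_rot: [[0.961, -0.275, 0.001], [-0.275, -0.961, 0.0], [0.001, -0.0, -1.0]]
wrist_force: [1.2, -0.3, 0.2]
opening: 1.0
t 2.2667 pos [465.5 164.8 231. ] yaw -15.98 F [ 1.2 -0.3  0.2] open 1.0
469,364,180 -> offset cm [ -5.15 -19.25   5.1 ]
```

```bash
python3 -m crank '[{"offset":[-1,-3.9,0],"roll":0},{"offset":[-2,-7.8,0.5],"roll":0},{"offset":[-3,-11.6,1.5],"roll":0},{"offset":[-4.1,-15.4,3],"roll":0},{"offset":[-4.8,-18,4.5],"roll":0},{"offset":[-5.15,-19.2,5.5],"roll":0},{"offset":[-5.15,-19.2,5.5],"roll":0}]' 60; python3 to.py 469,364,83
python3 - <<'E'
from h import *
import cv2
T=vision.snapshot("top");S=vision.snapshot("side")
a=cv2.resize(T["image"][170:270,175:255],None,fx=5,fy=5,interpolation=cv2.INTER_CUBIC)
b=cv2.resize(S["image"][195:295,220:300],None,fx=5,fy=5,interpolation=cv2.INTER_CUBIC)
cv2.imwrite("pics/near.png",np.hstack([a,b])[...,::-1])
E
```

```text
time: 2.85
position: [466.7, 363.9, 173.1]
eef_rot: [[0.963, -0.271, -0.004], [-0.271, -0.963, -0.001], [-0.004, 0.002, -1.0]]
wrist_force: [-0.3, -1.1, 0.8]
opening: 0.764
t 2.85 pos [466.7 363.9 173.1] yaw -15.71 F [-0.3 -1.1  0.8] open 0.764
469,364,83 -> offset cm [ 0.25 -0.08  9.01]
```

View pics/near.png

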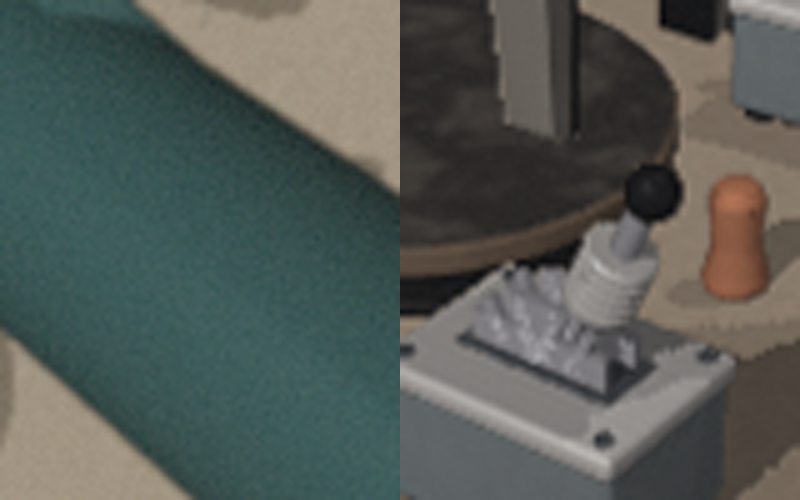

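The top view is blocked by the arm. The side view shows a fingertip at (535,130) in the crop, above and short of the collar at (610,275) and the ball at (653,192). I'll check this by projection.

Run:
```python
from h import *
import pickle
T,S=pickle.load(open("shots.pkl","rb"))
s=read_state();R=np.array(s["eef_rot"]);p=np.array(s["position"])
f=lambda X:(((np.array(proj(S,X))-[220,195])*5+[400,0])).round(0)
print(p)
for k in(-53,-35,35,53):
    for m in(-10,10): print(k,m,f(p+R[:,1]*k+R[:,0]*m))
print("tcp",f(p),"collar",f([469.2,363.8,102]),"ball",f([453.3,368.5,139.5]))
```

```text
[469.05376287 360.48669727 175.17483165]
-53 -10 [540. 147.]
-53 10 [487. 128.]
-35 -10 [577. 123.]
-35 10 [524. 104.]
35 -10 [707.  35.]
35 10 [655.  19.]
53 -10 [737.  15.]
53 10 [687.  -2.]
tcp [618.  69.] collar [613. 272.] ball [656. 188.]
```

```bash
python3 -m crank '[{"offset":[0.1,-0.2,2.5],"roll":0},{"offset":[0.1,-0.3,5],"roll":0},{"offset":[0.1,-0.3,7],"roll":0},{"offset":[0.1,-0.3,8.5],"roll":0},{"offset":[0.1,-0.3,9.1],"roll":0},{"offset":[0.1,-0.3,9.1],"roll":0},{"offset":[0.1,-0.3,9.1],"roll":0}]' 110; python3 to.py 469,364,83
python3 - <<'E'
from h import *
import cv2
S=vision.snapshot("side")
cv2.imwrite("pics/down.png",cv2.resize(S["image"][205:285,210:290],None,fx=7,fy=7,interpolation=cv2.INTER_CUBIC)[...,::-1])
E
python3 to.py 469.2,363.8,83
```

```text
time: 3.53
position: [471.9, 363.4, 85.8]
eef_rot: [[0.961, -0.277, 0.001], [-0.277, -0.961, 0.0], [0.001, -0.001, -1.0]]
wrist_force: [-0.2, -0.1, 0.2]
opening: 0.568
t 3.5333 pos [471.9 363.4  85.8] yaw -16.07 F [-0.2 -0.1  0.2] open 0.568
469,364,83 -> offset cm [-0.3   0.02  0.27]
t 3.5833 pos [472.  364.   86.2] yaw -16.05 F [-0.3  1.   1.7] open 0.57
469.2,363.8,83 -> offset cm [-0.27  0.1   0.31]
```

View pics/down.png

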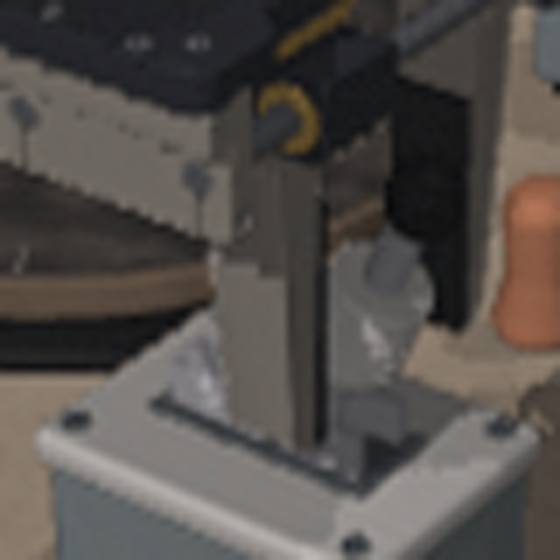

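The side view shows the near finger at (265–325, 260–440) and the collar at (380,310) between it and the far finger, clear of the box. I'll correct by 3 mm in x and z, then close.

```bash
python3 -m crank '[{"offset":[-0.25,0.05,0.25],"roll":0},{"offset":[-0.25,0.05,0.25],"roll":0}]'; python3 to.py; python3 -m crank '[{"offset":[0,0,0],"roll":0},{"offset":[0,0,0],"roll":0},{"offset":[0,0,0],"roll":0},{"offset":[0,0,0],"roll":0},{"offset":[0,0,0],"roll":0},{"offset":[0,0,0],"roll":0}]' 255 30; python3 to.py 469.2,363.8,83
```

```text
time: 3.75
position: [468.2, 364.7, 82.9]
eef_rot: [[0.961, -0.275, 0.001], [-0.275, -0.961, 0.001], [0.001, -0.001, -1.0]]
wrist_force: [-0.2, -0.3, -0.0]
opening: 0.567
t 3.75 pos [468.2 364.7  82.9] yaw -15.96 F [-0.2 -0.3 -0. ] open 0.567
time: 4.25
position: [468.4, 365.1, 82.2]
eef_rot: [[0.961, -0.275, 0.001], [-0.275, -0.961, 0.001], [0.0, -0.001, -1.0]]
wrist_force: [0.5, 2.6, -0.4]
opening: 0.274
t 4.25 pos [468.4 365.1  82.2] yaw -15.95 F [ 0.5  2.6 -0.4] open 0.274
469.2,363.8,83 -> offset cm [ 0.11  0.11 -0.08]
```

The grip is at 25 mm, which matches the 26 mm collar. Now I'll lift 14 mm along the lever.

```bash
python3 -m crank '[{"offset":[-0.14,0,-0.32],"roll":0},{"offset":[-0.28,0,-0.64],"roll":0},{"offset":[-0.43,0,-0.96],"roll":0},{"offset":[-0.57,0,-1.28],"roll":0},{"offset":[-0.57,0,-1.28],"roll":0},{"offset":[-0.57,0,-1.28],"roll":0}]'; python3 to.py
python3 - <<'E'
from h import *
import cv2
S=vision.snapshot("side")
cv2.imwrite("pics/lift.png",cv2.resize(S["image"][205:285,210:290],None,fx=7,fy=7,interpolation=cv2.INTER_CUBIC)[...,::-1])
E
python3 to.py
```

```text
time: 4.75
position: [462.9, 366.7, 95.2]
eef_rot: [[0.962, -0.275, 0.001], [-0.275, -0.962, 0.001], [0.001, -0.001, -1.0]]
wrist_force: [2.3, 5.0, -4.3]
opening: 0.273
t 4.75 pos [462.9 366.7  95.2] yaw -15.95 F [ 2.3  5.  -4.3] open 0.273
t 4.8 pos [463.  366.7  95.1] yaw -15.95 F [ 3.7  5.1 -4. ] open 0.277
```

View pics/lift.png

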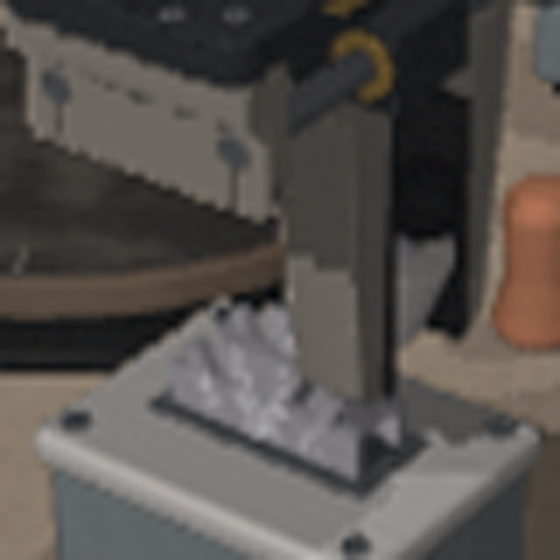

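The wrist feels about 4 N of spring, so the collar is up; the tool moved 14 mm along the lever. I'll swing the first half of the arc now.

```bash
python3 -m crank '[{"offset":[0.35,-0.03,-0.14],"roll":0},{"offset":[0.70,-0.03,-0.26],"roll":0},{"offset":[1.05,-0.03,-0.37],"roll":0},{"offset":[1.41,-0.03,-0.45],"roll":0},{"offset":[1.78,-0.03,-0.52],"roll":0},{"offset":[2.15,-0.03,-0.57],"roll":0},{"offset":[2.52,-0.03,-0.60],"roll":0},{"offset":[2.89,-0.03,-0.61],"roll":0},{"offset":[2.89,-0.03,-0.61],"roll":0}]'; python3 to.py
python3 - <<'E'
from h import *
import cv2
S=vision.snapshot("side")
cv2.imwrite("pics/mid.png",cv2.resize(S["image"][205:285,210:290],None,fx=7,fy=7,interpolation=cv2.INTER_CUBIC)[...,::-1])
E
```

```text
time: 5.55
position: [488.1, 359.1, 100.0]
eef_rot: [[0.962, -0.274, -0.005], [-0.274, -0.962, 0.0], [-0.004, 0.001, -1.0]]
wrist_force: [-0.6, 4.7, -4.0]
opening: 0.276
t 5.55 pos [488.1 359.1 100. ] yaw -15.93 F [-0.6  4.7 -4. ] open 0.276
```

View pics/mid.png

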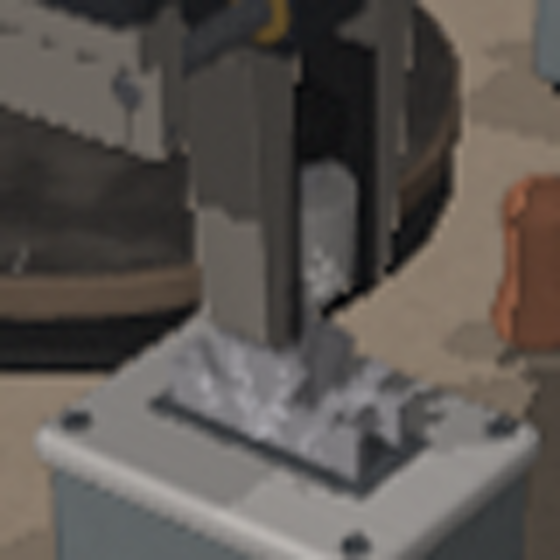

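The lever is near upright with the collar at (330,235) held between the fingers, and forces are low. I'll do the second half with slight overtravel.

```bash
python3 -m crank '[{"offset":[0.37,0,0.01],"roll":0},{"offset":[0.74,0,0.04],"roll":0},{"offset":[1.11,0,0.09],"roll":0},{"offset":[1.48,0,0.16],"roll":0},{"offset":[1.84,0,0.24],"roll":0},{"offset":[2.20,0,0.35],"roll":0},{"offset":[2.54,0,0.47],"roll":0},{"offset":[2.89,0,0.61],"roll":0},{"offset":[3.04,0,0.66],"roll":0},{"offset":[3.04,0,0.66],"roll":0}]'; python3 to.py
```

```text
time: 6.43
position: [516.4, 350.7, 93.3]
eef_rot: [[0.962, -0.274, -0.006], [-0.274, -0.962, -0.001], [-0.006, 0.002, -1.0]]
wrist_force: [-4.2, 4.1, -2.5]
opening: 0.275
t 6.4333 pos [516.4 350.7  93.3] yaw -15.91 F [-4.2  4.1 -2.5] open 0.275
```

Measured angle is about 22.5°, with lift about 10.5 mm. I'll nudge further out and slightly up to make sure it reaches the stop.

```bash
python3 -m crank '[{"offset":[0.05,0,-0.15],"roll":0},{"offset":[0.15,0,-0.2],"roll":0},{"offset":[0.25,0,-0.2],"roll":0},{"offset":[0.25,0,-0.2],"roll":0},{"offset":[0.25,0,-0.2],"roll":0}]'; python3 to.py
```

```text
time: 6.85
position: [518.3, 350.1, 95.4]
eef_rot: [[0.962, -0.274, -0.007], [-0.274, -0.962, -0.001], [-0.006, 0.002, -1.0]]
wrist_force: [-4.8, 3.9, -2.6]
opening: 0.277
t 6.85 pos [518.3 350.1  95.4] yaw -15.9 F [-4.8  3.9 -2.6] open 0.277
```

```bash
python3 -m crank '[{"offset":[0.1,0,0.04],"roll":0},{"offset":[0.2,0,0.08],"roll":0},{"offset":[0.3,0,0.12],"roll":0},{"offset":[0.3,0,0.12],"roll":0},{"offset":[0.3,0,0.12],"roll":0}]'; python3 to.py
```

```text
time: 7.27
position: [521.3, 349.3, 94.2]
eef_rot: [[0.962, -0.274, -0.006], [-0.274, -0.962, -0.001], [-0.006, 0.002, -1.0]]
wrist_force: [-3.8, 3.0, -3.0]
opening: 0.275
t 7.2667 pos [521.3 349.3  94.2] yaw -15.9 F [-3.8  3.  -3. ] open 0.275
```

```bash
python3 - <<'E'
from h import *
import cv2
S=vision.snapshot("side")
cv2.imwrite("pics/end.png",cv2.resize(S["image"][205:285,200:280],None,fx=7,fy=7,interpolation=cv2.INTER_CUBIC)[...,::-1])
f=lambda X:(((np.array(proj(S,X))-[200,205])*7)).round(0)
a=np.radians(24);x=np.array([.961,-.275,0])
for r in(44+14,57+14,70+14,98): print(r,f(np.array([491.5,357.4,50])+x*r*np.sin(a)+[0,0,r*np.cos(a)]))
E
python3 to.py
```

```text
58 [279. 245.]
71 [261. 195.]
84 [242. 146.]
98 [222.  92.]
t 7.3167 pos [521.3 349.2  94.2] yaw -15.9 F [-3.6  3.  -0.9] open 0.273
```

View pics/end.png

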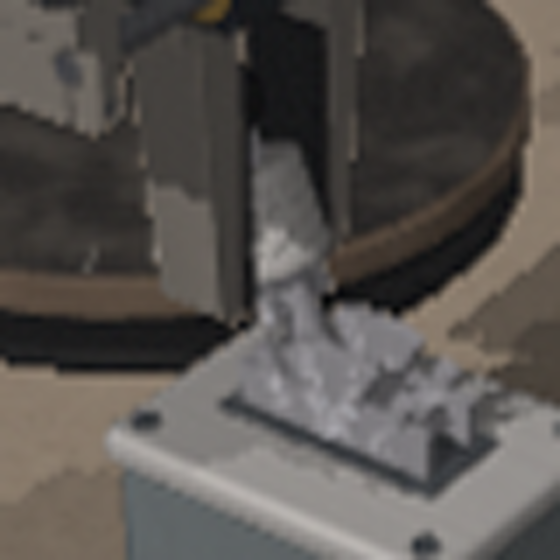

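The collar is held between the fingers on the far side, its lower edge at (290,262), near the predicted on-position. Force hasn't risen at a stop yet, so I'll push a little more.

```bash
python3 -m crank '[{"offset":[0.1,0,0.0],"roll":0},{"offset":[0.2,0,0.04],"roll":0},{"offset":[0.3,0,0.08],"roll":0},{"offset":[0.3,0,0.08],"roll":0},{"offset":[0.3,0,0.08],"roll":0}]'; python3 to.py
```

```text
time: 7.73
position: [521.5, 349.3, 93.2]
eef_rot: [[0.962, -0.273, -0.011], [-0.273, -0.962, -0.001], [-0.01, 0.004, -1.0]]
wrist_force: [-9.5, 3.9, 0.5]
opening: 0.276
t 7.7333 pos [521.5 349.3  93.2] yaw -15.83 F [-9.5  3.9  0.5] open 0.276
```

Force rose to 9.5 N with no further motion, so the lever is at its stop. Releasing.

```bash
python3 -m crank '[{"offset":[0,0,0],"roll":0},{"offset":[0,0,0],"roll":0},{"offset":[0,0,0],"roll":0},{"offset":[0,0,0],"roll":0},{"offset":[0,0,0],"roll":0}]' 80; python3 to.py
python3 - <<'E'
from h import *
import cv2
S=vision.snapshot("side")
cv2.imwrite("pics/rel.png",cv2.resize(S["image"][205:285,200:280],None,fx=7,fy=7,interpolation=cv2.INTER_CUBIC)[...,::-1])
E
```

```text
time: 8.15
position: [528.5, 347.0, 94.5]
eef_rot: [[0.961, -0.276, 0.0], [-0.276, -0.961, -0.001], [0.0, 0.001, -1.0]]
wrist_force: [-0.2, 0.7, 0.6]
opening: 0.614
t 8.15 pos [528.5 347.   94.5] yaw -16.02 F [-0.2  0.7  0.6] open 0.614
```

View pics/rel.png

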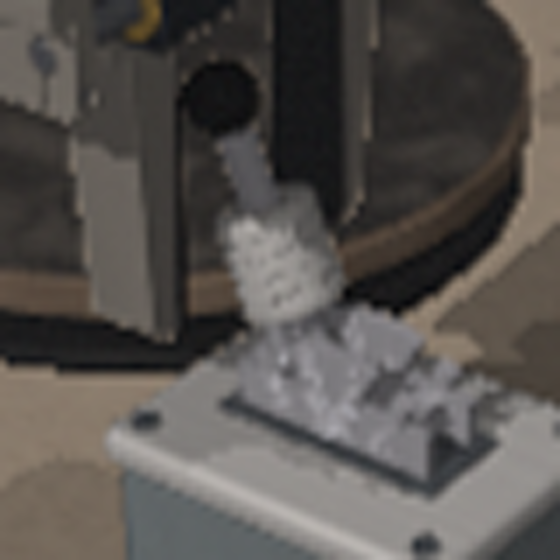

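Released. The ball is at (222,97), against (222,92) predicted for fully on, and the collar has dropped onto the gate at (285,255). Retracting straight up.

```bash
python3 -m crank '[{"offset":[0,0,-2],"roll":0},{"offset":[0,0,-5],"roll":0},{"offset":[0,0,-8.5],"roll":0},{"offset":[0,0,-12],"roll":0},{"offset":[0,0,-14],"roll":0},{"offset":[-3,3.5,-14],"roll":0},{"offset":[-5,7.5,-14],"roll":0},{"offset":[-7,11.5,-14],"roll":0},{"offset":[-8,15,-14],"roll":0},{"offset":[-8,15,-14],"roll":0}]'; python3 -m crank '[{"offset":[0,2,0],"roll":0},{"offset":[0,5,0],"roll":0},{"offset":[0,8,0],"roll":0},{"offset":[0,10,0],"roll":0},{"offset":[0,10,0],"roll":0},{"offset":[0,10,0],"roll":0}]'
python3 - <<'E'
from h import *
import cv2
T=vision.snapshot("top");S=vision.snapshot("side")
for p in(T,S):
  for t in("fan_lever","fan_collar","kiln_lever"): print(t,[(d["rect"],round(d["p"],2)) for d in vision.find_in(p,t)][:2])
f=lambda s,X:np.round(proj(s,X),1)
a=np.radians(24);x=np.array([.961,-.275,0])
for r in(57,98):
  X=np.array([491.5,357.4,50])+x*r*np.sin(a)+[0,0,r*np.cos(a)];print(r,"top",f(T,X),"side",f(S,X))
A=cv2.resize(T["image"][160:280,180:400],None,fx=2.5,fy=2.5,interpolation=cv2.INTER_CUBIC)[:, :550]
B=cv2.resize(S["image"][140:320,200:360],None,fx=5,fy=3.33,interpolation=cv2.INTER_CUBIC)
B=cv2.resize(S["image"][145:265,200:360],None,fx=5,fy=5,interpolation=cv2.INTER_CUBIC)
cv2.imwrite("pics/fin.png",B[...,::-1])
E
python3 to.py
```

```text
time: 9.03
position: [406.0, 219.7, 233.8]
eef_rot: [[0.961, -0.278, -0.002], [-0.278, -0.961, -0.006], [-0.001, 0.006, -1.0]]
wrist_force: [-0.2, -1.2, -0.3]
opening: 0.686
time: 9.53
position: [382.8, 128.8, 234.9]
eef_rot: [[0.961, -0.277, 0.001], [-0.277, -0.961, 0.0], [0.001, -0.0, -1.0]]
wrist_force: [0.6, 0.4, 0.6]
opening: 0.687
fan_lever [([216.0, 189.2, 8.7, 30.2], 0.6)]
fan_collar [([216.5, 201.1, 11.7, 11.3], 0.65)]
kiln_lever []
fan_lever [([225.6, 212.9, 22.8, 43.7], 0.91)]
fan_collar [([231.9, 232.1, 17.3, 22.9], 0.68)]
kiln_lever [([316.0, 157.2, 18.1, 30.7], 0.61)]
57 top [220.7 205. ] side [240.1 240.5]
98 top [220.2 194.2] side [231.7 218.1]
t 9.9333 pos [382.4 129.9 234.2] yaw -15.9 F [0.  0.4 0.4] open 0.686
```

View pics/fin.png

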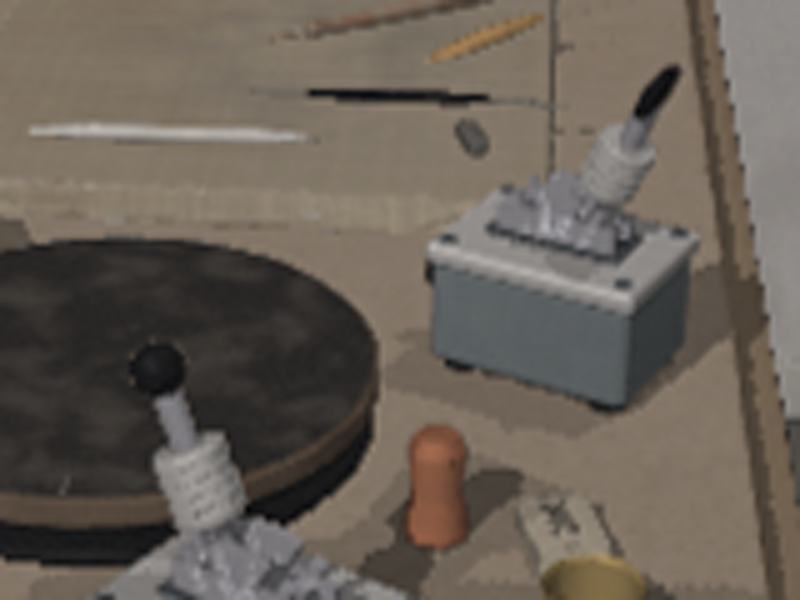

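The fan lever is on the far side with its ball at (158,368). The collar at (200,483) maps to pixel (240, 241.6), against (240.1, 240.5) predicted for fully down. The kiln paddle at (658,95) still leans to the robot's side.

```bash
python3 -c "
from bench import ticket;print(ticket.sign_off())"; python3 to.py
```

```text
the job is handed in; nothing more can be done
None
the job is handed in; nothing more can be done
```

The fan is switched on and its collar is locked. I lifted the collar on the ball-ended lever (the left box) about 14 mm and swung the lever to the far side. I pushed on until it met its stop (force rose to 9.5 N with no further motion), then let go so the collar dropped home, and backed the arm away. The job was handed in at about 10 s.

**Last checks:**
- **Fan lever:** the ball and collar sit within about 1–2 pixels of where the side camera should show them for on (24° to the far side) with the collar fully down.
- **Kiln lever:** it looks unchanged, still leaning to the robot's side, and the side-view detector's box is where it was at the start. The top-view detector did not report it in the final picture.
- **Forces:** the wrist force never read above about 11 N, and it read near zero once the arm was clear.
- **Disagreement:** at the stop, the gripper read about 26° instead of the expected 24°. I put that down to 1–2 mm of pivot error or slip in the pads, as the pictures after release matched 24°.

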